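Try the fingerboard press's screws in its nuts and keep the ones that run free

ROBOT

A 6-joint arm with a two-finger parallel gripper is mounted at the origin on the work surface. World frame = base frame: x ahead of the robot, y to its left, z up, the work surface at z = 0. Lengths are in mm, angles in rad, forces in N, time in s.
With the tool pointing down it reaches from about 350 to 875 mm from the base axis. Payload 4.2 kg.
Tool frame: the origin (TCP) lies between the finger pads; the fingertips stand 14 mm ahead of it and the grasp point (between the pads) lies 5 mm behind it; z points along the fingers, y is the line along which they close (so a half turn about z gives the same grasp; the last joint's range is limited). The gripper opens to 85 mm and grips with 20 to 120 N. Pads are 22 mm wide; open, the fingers measure 114 mm over their backs; the gripper's body (76 mm by 85 mm) begins 54 mm behind the grasp point. The pads swing forward as they close: fully open they stand 13 mm farther back than shut.
Start: joints at [1.589, 0.385, 0.008, 0, -1.194, -0.259], TCP at [149.018, 606.954, 245.312] pointing down, gripper open.
Joint ranges: [-3.14, 3.14], [-1.21, 2.06], [-1.07, 1.41], [-3.16, 2.05], [-2.99, -0.16], [-3.1, 3.1]. Speed limits (rad/s): [2.79, 2.79, 3.14, 3.14, 3.14, 3.14].

INTERFACE

Orientations are given as a unit quaternion [x, y, z, w].
In Python, from bench import * gives the robot as it stands.
- The arm moves only by the tool carry_out, never from a script. Its argument "motion" is a list of rows, each a list of 7 numbers: the turn, a rotation vector about the tool's x, y, z in rad, then the shift along the tool's x, y, z in mm, then the opening, from -1 (shut) to 1 (fully open), so that 0 is half open. A call has 1 to 5 rows; each row is the pose to reach, as a shift and turn from the pose commanded when the call began, along the tool's axes at that moment; what a row does not reach only later rows make up. A row lasts 1/8 s, in which the tool goes at most 62.5 mm and 10.7 degrees, less where a joint would pass 70% of its speed; a pose out of reach is approached as far as the arm can. A call with a gripper value outside its range is refused whole. The fingers move at their own pace and stop on an object; the grip force is fixed at half the most. Time passes only in rows, so rows that repeat a pose let the fingers close. It gives the time, the measured TCP pose, the force, the opening and the grip force at its end, in the units of the state.
- read_state(): the state, without advancing time (a new reading comes with each control period).
- get_image(name): name is "side" or "top"; returns a dict with "color" (384x512x3 uint8, blue, green, red), "mtx" (3x3 intrinsics, pixels), "position" and "orientation" of the camera in the world. Camera axes: x right, y down, z forward; pixel columns grow to the right and rows downward; lengths in mm; the calibration is good to about 2 mm. A picture is of the moment at which its call begins. There is no depth.
- job_done(): hands the job in; it is judged then, once.
The state is a dict: "clock": time; "joints": joint angles; "joint_vel": joint speeds; "joint_efforts": joint torques, N m; "position": TCP position; "ee_rot": TCP orientation; "contact_force": force on the tool from outside, world axes, zero at the start; "wrist_torque": the same for the moment, N m; "gripper_width": finger opening in mm; "grasp_force": force on a finger pad.
Only numpy, scipy, OpenCV 4.12 (cv2) and the standard library are available. Lean on these libraries where they do the work, as an engineer would, in place of code of your own. Each camera call takes 0.05 s, during which the arm holds its last target. There are 200 camera calls.

TASK

Try the three clamp screws from the drilled wooden rack in the nuts of the fingerboard press, each in a nut of its own: set it in and wind it clockwise by the thumb-piece. Leave a screw that turns freely standing in its nut, wound in a good quarter turn past the point where its thread catches; if one binds, do not force it: wind it back out and put it in the round tin. Leave the glue bottle, the cork sanding block and the jar alone.

Things in the scene. Friction and masses are not known exactly. Their poses are not given: they have to be found in the camera images.
- press: fingerboard press, fixed: plywood bed 130 x 360 mm, a guitar neck lying on it, above it a wooden beam 82 x 350 mm (along y) on four studs, beam top 82 mm up; in the beam three equal steel flanged gauge nuts, flange 64 mm in diameter, 10 mm high, mouths 92 mm up, at y = -100, 0 and 100 mm. Origin: centre of the bed's underside, z up
- nut_a (a point): centre of the mouth (top face) of the press's first (-y) nut, z up, axes as the press's. Bore 29 mm, right-hand two-start thread, lead 18 mm, 22.6 mm free between the crests. Its two ridges begin 3 mm below the mouth on the +x and -x sides, where a white line is scribed on the flange. The way is free to 50 mm below the mouth
- nut_b (a point): centre of the mouth (top face) of the press's middle nut, z up, axes as the press's. As nut_a. A screw set in lands with its tip 17 to 26 mm below the mouth, by its turn, and goes down 2.9 mm per rad turned clockwise (from above). It catches (no longer lifts straight out) where its ridge starts pass the white lines, tip about 26 mm down; axial play 1.6 mm
- nut_c (a point): centre of the mouth (top face) of the press's last (+y) nut, z up, axes as the press's. As nut_a. Past the catch a free screw turns on with little torque; a binding one comes to a hard stop 0.4 to 1 rad past the catch, tip 26.5 to 29.5 mm below the mouth: 0.3 N m there is enough to know, 3 N m is forcing it. A screw let go stays where it is
- screw_1: clamp screw, 116 mm long, 0.2 to 0.35 kg; origin: centre of its flat tip, z up to the head. Pilot 20 mm thick to z 16 (tip tapered over 8 mm), thread 26.6 mm in diameter z 16 to 66 (lead 18 mm), steel collar 36 mm z 66 to 72, flat wooden thumb-piece z 78 to 116: 52 mm wide along x, 16 mm thick along y, pinch it across that. Its two ridges start at z 18 on the +x and -x sides; half a turn gives the same screw
- screw_2: clamp screw, same size and look, origin and axes as screw_1. A bruise in the thread, which makes a screw bind, cannot be seen, only felt in the nut
- screw_3: clamp screw, same size and look, origin and axes as screw_1
- rack: drilled wooden rack, a fixed block 250 x 78 x 72 mm, long along its x, origin at the centre of its underside; three holes 31 mm in diameter right through, at x = -80, 0 and 80 mm. The screws stand in them, collar on the rack's top: tip 6 mm and thumb-piece 84 to 122 mm above the bench, the thumb-piece's width within 0.5 rad of the rack's x
- tin: round tin for screws that bind: 92 mm in diameter, 62 mm high, open on top, wall 3 mm, floor about 5 mm, fixed; origin at the centre of its underside. A screw let go in it leans on the rim
- glue: bystander: white glue bottle, 56 mm in diameter, 120 mm high, origin at the centre of its underside; leave it
- sander: bystander: cork sanding block 112 x 64 x 28 mm, origin at the centre of its underside; leave it
- jar: bystander: amber jar, 64 mm in diameter, 85 mm high, origin at the centre of its underside; leave it
Not all that is in view belongs to the job. Leave any purple or red look-alike of the screw_1 alone.

How it is judged:
By the outcome, as a careful person would: the job done as asked, in the order asked, and still so for the second after the job is handed in, with the robot touching nothing.
It also fails if it takes over 72 s, if anything falls off the work surface, if the arm or the gripper's body presses on something with over 40 N, if the wrist force passes 120 N, or if a joint passes its speed limit or range.

## Working session

There is one attempt and no reset: what is moved stays moved. The work goes in short steps, Python scripts to look and compute and a tool call to move; the robot and the scene stay as the last step left them, time stands still between calls to the robot, and variables do not carry over. Pictures are saved under pics/ and viewed, at most 10 in all, crops included, and the job is handed in when it is done.

Besides the shell and the picture viewer there is one more tool, called after ">>>" by a JSON object that holds its "name" and its "arguments". carry_out: Moves the arm, as the interface text tells. Its arguments: {"type":"object","properties":{"motion":{"type":"array"}},"required":["motion"]}

```bash
mkdir -p pics; ls; python3 - <<'E'
from bench import *
import cv2,numpy as np
s=read_state();print({k:np.round(v,3).tolist() for k,v in s.items()})
for n in("side","top"):
    d=get_image(n);cv2.imwrite(f"pics/{n}0.png",d["color"]);print(n,np.round(d["mtx"],1).tolist(),d["position"],d["orientation"])
    np.savez(f"pics/{n}0.npz",**d)
E
```

```text
pics
{'clock': 0.0, 'joints': [1.589, 0.386, 0.007, -0.001, -1.194, -0.259], 'joint_vel': [0.001, 0.0, -0.0, 0.002, 0.001, 0.002], 'joint_efforts': [0.002, -39.229, 18.84, 4.186, -0.005, -0.0], 'position': [148.915, 606.435, 244.21], 'ee_rot': [0.993, -0.12, -0.0, 0.001], 'contact_force': [0.372, -0.879, 0.116], 'wrist_torque': [0.015, -0.001, 0.038], 'grasp_force': 0.0, 'gripper_width': 85.465}
side [[458.7, 0.0, 256.7], [0.0, 458.7, 191.5], [0.0, 0.0, 1.0]] [ -78.37321213 -562.97369346  803.10287854] [ 0.83433852 -0.34938055  0.17301743 -0.38971455]
top [[398.7, 0.0, 251.7], [0.0, 398.7, 192.2], [0.0, 0.0, 1.0]] [ 290.77482308   61.90373602 1310.73261823] [-0.70196717  0.70522272 -0.07516351  0.06521852]
```

View pics/top0.png

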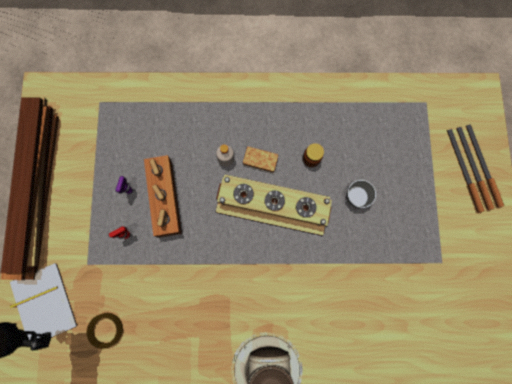

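View pics/side0.png

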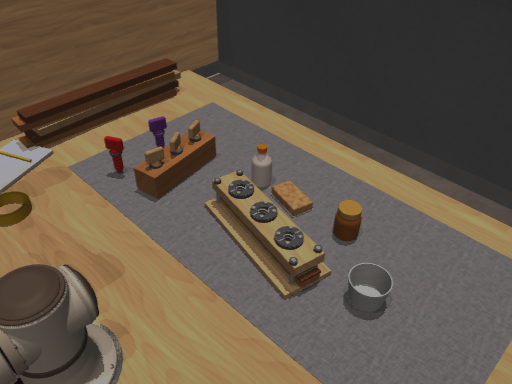

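Top view: rack at (162,195) with thumb-pieces at (155,167), (159,193), (162,218). The press nuts are at (243,194), (275,201), (306,207), and the tin at (361,194). The purple and red decoys stand beside the rack. The side view shows the same things. I'll enlarge the relevant parts.

```bash
cat > h.py <<'E'
import numpy as np,cv2
from scipy.spatial.transform import Rotation as R
def ray(d,uv,z):
    K=d["mtx"];uv=np.atleast_2d(uv).astype(float)
    v=np.c_[(uv-K[:2,2])/[K[0,0],K[1,1]],np.ones(len(uv))]
    v=R.from_quat(d["orientation"]).apply(v);p=d["position"]
    return p+v*((z-p[2])/v[:,2])[:,None]
def proj(d,P):
    q=R.from_quat(d["orientation"]).inv().apply(np.atleast_2d(P)-d["position"])
    return q[:,:2]/q[:,2:]*[d["mtx"][0,0],d["mtx"][1,1]]+d["mtx"][:2,2]
E
python3 - <<'E'
from h import *
t=cv2.imread("pics/top0.png");s=cv2.imread("pics/side0.png")
a=cv2.resize(t[150:245,135:335],None,fx=4,fy=4,interpolation=cv2.INTER_CUBIC)[:, :800]
b=cv2.resize(t[150:245,140:185],None,fx=0.1,fy=.1)
cv2.imwrite("pics/c1.png",a[:600])
c=cv2.resize(s[110:285,130:330],None,fx=3.4,fy=3.4,interpolation=cv2.INTER_CUBIC);cv2.imwrite("pics/c2.png",c[:600])
E
```

```text
(no output)
```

View pics/c1.png

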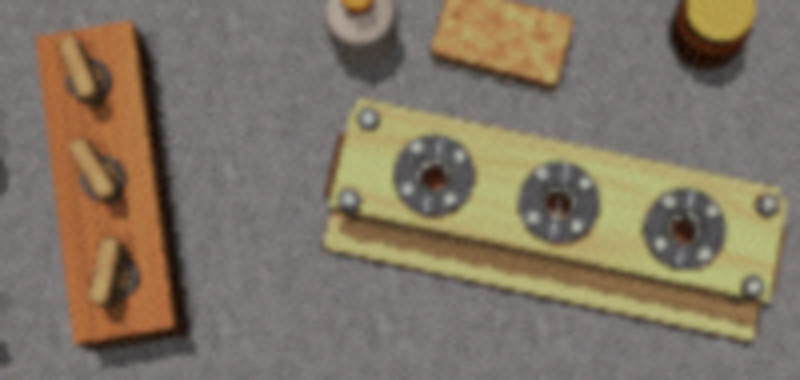

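View pics/c2.png

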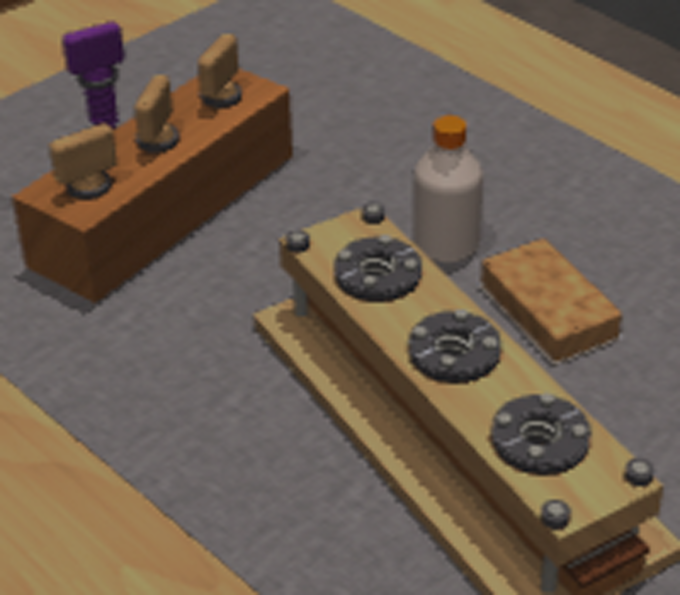

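Crop 1 (4x, origin (135,150)): thumb-pieces at (80,68), (92,168), (106,270) and nuts at (433,175), (558,202), (684,229). Crop 2 shows the white lines running across the beam. Next I'll measure by masks.

```bash
cat > m.py <<'E'
from h import *
D={n:dict(np.load(f"pics/{n}0.npz")) for n in("top","side")}
hulls={"top":dict(beam=[(224,174),(332,197),(327,226),(217,204)],rack=[(143,156),(170,153),(181,234),(153,238)]),
"side":dict(beam=[(212,180),(240,170),(325,252),(293,272)],rack=[(133,168),(200,130),(218,140),(217,150),(160,190),(138,186)])}
nut={}
for n,d in D.items():
    hsv=cv2.cvtColor(d["color"],cv2.COLOR_BGR2HSV);H,S,V=[hsv[...,i].astype(int) for i in range(3)]
    m=np.zeros(H.shape,np.uint8);cv2.fillPoly(m,[np.array(hulls[n]["beam"])],1)
    k=((S<75)&(m>0)).astype(np.uint8)
    k=cv2.morphologyEx(k,cv2.MORPH_CLOSE,np.ones((5,5),np.uint8))
    cs=[c for c in cv2.findContours(k,cv2.RETR_EXTERNAL,cv2.CHAIN_APPROX_NONE)[0] if cv2.contourArea(c)>150]
    for c in cs:
        e=cv2.fitEllipse(c);print(n,"nut",np.round(e[0],1),np.round(e[1],1),ray(d,e[0],92 if n=="top" else 90)[0].round(1))
    print(n,"rack hsv samples",)
    m[:]=0;cv2.fillPoly(m,[np.array(hulls[n]["rack"])],1)
    k=((S<150)&(V>105)&(H<25)&(m>0)).astype(np.uint8)
    for c in cv2.findContours(k,cv2.RETR_EXTERNAL,cv2.CHAIN_APPROX_NONE)[0]:
        if cv2.contourArea(c)<15: continue
        r=cv2.minAreaRect(c);b=cv2.boxPoints(r)
        print(n,"thumb",cv2.contourArea(c),np.round(r[0],1),np.round(r[1],1),ray(d,r[0],122)[0].round(1),ray(d,b,122)[:,:2].round(0).tolist())
d=D["top"]
for uv in [(155,167),(159,193),(161,205)]: print(cv2.cvtColor(d["color"],cv2.COLOR_BGR2HSV)[uv[1],uv[0]])
hsv=cv2.cvtColor(d["color"],cv2.COLOR_BGR2HSV)
k=cv2.inRange(hsv,(3,110,60),(17,255,255));k[:,:140]=0;k[:,190:]=0;k=cv2.morphologyEx(k,cv2.MORPH_CLOSE,np.ones((9,9)))
c=max(cv2.findContours(k,0,1)[0],key=cv2.contourArea);r=cv2.minAreaRect(c);print("rack",r,ray(d,r[0],72).round(1),ray(d,cv2.boxPoints(r),72)[:,:2].round(0).tolist())
E
python3 m.py
```

```text
top nut [306.3 204.7] [19.4 25.5] [ 496.3 -125.2   92. ]
top nut [275.3 198. ] [19.1 26.5] [517.8 -29.5  92. ]
top nut [243.7 191.3] [19.1 26. ] [539.5  68.9  92. ]
top rack hsv samples
top thumb 62.0 [160.4 217. ] [ 4.7 16.7] [455.6 318.3 122. ] [[432.0, 329.0], [482.0, 321.0], [479.0, 307.0], [430.0, 315.0]]
top thumb 83.5 [157.6 191.4] [16.   8.7] [534.  329.9 122. ] [[555.0, 349.0], [561.0, 324.0], [513.0, 310.0], [507.0, 336.0]]
top thumb 196.0 [161.5 195.3] [83.4 28.2] [521.6 317.6 122. ] [[647.0, 381.0], [657.0, 295.0], [401.0, 257.0], [392.0, 339.0]]
side nut [294.2 237.2] [26.9 61. ] [ 496.1 -136.3   90. ]
side nut [252.9 198.3] [25.6 66.5] [525.3  19.   90. ]
side rack hsv samples
[ 18 122 175]
[ 19 121 177]
[ 12 163 166]
rack ((161.0, 195.5), (78.30699920654297, 26.036251068115234), 82.40535736083984) [[530.8 329.9  72. ]] [[652.0, 393.0], [664.0, 310.0], [414.0, 270.0], [403.0, 349.0]]
```

```bash
cat > m2.py <<'E'
from h import *
D={n:dict(np.load(f"pics/{n}0.npz")) for n in("top","side")}
hulls={"top":[(224,174),(332,197),(327,226),(217,204)],"side":[(212,180),(240,170),(325,252),(293,272)]}
rk={"top":(140,150,185,242),"side":(130,112,222,192)}
P=[]
for n,d in D.items():
    hsv=cv2.cvtColor(cv2.resize(d["color"],None,fx=4,fy=4,interpolation=cv2.INTER_CUBIC),cv2.COLOR_BGR2HSV)
    if n=="top": print(hsv[[774+4*0]*1,900:1050:8].tolist())
    m=np.zeros(hsv.shape[:2],np.uint8);cv2.fillPoly(m,[np.array(hulls[n])*4],255)
    k=cv2.bitwise_and(m,cv2.bitwise_not(cv2.inRange(hsv,(15,85,90),(40,255,255))))
    k=cv2.morphologyEx(k,cv2.MORPH_OPEN,np.ones((25,25)))
    for c in cv2.findContours(k,0,1)[0]:
        if 1500<cv2.contourArea(c)<9e3:
            c=cv2.convexHull(c);p=ray(d,(c[:,0]-1.5)/4,92)[:,:2].astype(np.float32)
            print(n,"nut",np.round(cv2.minEnclosingCircle(p),1) if 0 else (np.round(cv2.fitEllipse(p)[0],1),np.round(cv2.fitEllipse(p)[1],1)))
    x0,y0,x1,y1=rk[n]
    k=cv2.inRange(hsv,(15,60,110),(26,165,255));q=np.zeros_like(k);q[y0*4:y1*4,x0*4:x1*4]=k[y0*4:y1*4,x0*4:x1*4]
    q=cv2.morphologyEx(q,cv2.MORPH_OPEN,np.ones((7,7)))
    for c in cv2.findContours(q,0,1)[0]:
        if 600<cv2.contourArea(c)<9000:
            r=cv2.minAreaRect(c);b=ray(d,(cv2.boxPoints(r)-1.5)/4,122)[:,:2]
            print(n,"thumb",(np.array(r[0])/4).round(1),b.mean(0).round(1),b.round(0).tolist())
    cv2.imwrite(f"pics/k_{n}.png",q)
E
python3 m2.py
```

```text
[[[31, 85, 184], [31, 88, 182], [32, 86, 184], [32, 84, 188], [33, 77, 145], [150, 6, 82], [135, 6, 86], [15, 5, 104], [9, 85, 57], [9, 194, 46], [10, 157, 47], [16, 46, 83], [15, 6, 84], [165, 6, 89], [17, 50, 97], [26, 96, 173], [27, 93, 179], [29, 93, 179], [29, 86, 181]]]
top nut (array([ 490.4, -123.9]), array([66.6, 71.8]))
top nut (array([513.3, -26.9]), array([66.6, 71.4]))
top nut (array([533.7,  71.5]), array([66.7, 68.3]))
top thumb [160.9 217.6] [455.1 317.9] [[433.0, 330.0], [481.0, 321.0], [477.0, 306.0], [429.0, 315.0]]
top thumb [158.  191.7] [534.  329.8] [[551.0, 350.0], [560.0, 334.0], [517.0, 310.0], [508.0, 325.0]]
top thumb [154.1 166.6] [612.9 345.1] [[633.0, 362.0], [639.0, 348.0], [593.0, 328.0], [587.0, 343.0]]
side nut (array([ 486.3, -128.6]), array([65.3, 73.9]))
side nut (array([507.6, -32. ]), array([65.4, 75.4]))
side nut (array([528.9,  64.7]), array([65.6, 76.5]))
side thumb [153.3 150.4] [452.1 312.1] [[432.0, 324.0], [480.0, 317.0], [472.0, 300.0], [425.0, 308.0]]
side thumb [174.6 137.1] [531.3 324.5] [[508.0, 319.0], [555.0, 348.0], [554.0, 330.0], [508.0, 302.0]]
side thumb [193.8 124.4] [610.6 338.9] [[588.0, 338.0], [638.0, 358.0], [633.0, 340.0], [584.0, 320.0]]
```

```bash
cat > g.py <<'E'
# usage: g.py x y z yaw -> turn rz and tool shift from the measured pose
import sys
from h import *
from bench import *
s=read_state();M=R.from_quat(s["ee_rot"]);x=M.apply([1,0,0]);psi=np.arctan2(x[1],x[0])
T=list(map(float,sys.argv[1:]))
print("t",round(s["clock"],2),"pos",s["position"].round(1) if hasattr(s["position"],"round") else s["position"],"yaw",round(psi,3),"J1,J6",s["joints"][0],s["joints"][5],"zdir",M.apply([0,0,1]).round(3),"tau",np.round(s["wrist_torque"],2),"F",np.round(s["contact_force"],1),"w",s["gripper_width"])
if T: print("shift",M.inv().apply(np.array(T[:3])-s["position"]).round(1),"rz",round(-(T[3]-psi+np.pi/2)%np.pi-np.pi/2,3))
E
python3 g.py 455 317.5 170 -0.17
```

```text
t 0.1 pos [148.9 606.5 244.3] yaw -0.241 J1,J6 1.5885955971770755 -0.2586129814513942 zdir [-0.    -0.002 -1.   ] tau [0.04 0.04 0.02] F [ 0.4 -0.3  0.3] w 85.6246231689121
shift [366.2 207.4  74.8] rz -0.071
```

>>> {"name": "carry_out", "arguments": {"motion": [[0, 0, 0, 366, 208, 0, 1], [0, 0, 0, 366, 208, 0, 1], [0, 0, 0, 366, 208, 0, 1], [0, 0, 0, 366, 208, 0, 1], [0, 0, -0.07, 366, 208, 0, 1]]}}

```text
clock: 0.72
position: [377.1, 390.5, 245.1]
ee_rot: [0.996, -0.084, -0.0, 0.0]
contact_force: [0.9, 0.5, -0.0]
gripper_width: 85.0
grasp_force: 0.0
```

```bash
python3 g.py 455 317.5 170 -0.17
```

```text
t 0.72 pos [377.1 390.5 245.1] yaw -0.169 J1,J6 1.1016853253214673 0.3006477376882468 zdir [-0. -0. -1.] tau [ 0.09 -0.05  0.  ] F [ 0.9  0.5 -0. ] w 84.95175504371619
shift [89.1 58.9 75.1] rz 0.001
```

>>> {"name": "carry_out", "arguments": {"motion": [[0, 0, 0, 60, 40, 25, 1], [0, 0, 0, 89, 59, 75, 1], [0, 0, 0, 89, 59, 75, 1], [0, 0, 0, 89, 59, 75, 1]]}}

```text
clock: 1.23
position: [453.9, 318.7, 169.9]
ee_rot: [0.996, -0.086, -0.0, 0.001]
contact_force: [-0.5, -0.8, 0.4]
gripper_width: 85.4
grasp_force: 0.0
```

```bash
python3 g.py 455 317.5 99 -0.17
```

```text
t 1.23 pos [453.9 318.7 169.9] yaw -0.171 J1,J6 0.9045192096046328 0.49462494827387654 zdir [-0.    -0.001 -1.   ] tau [0.03 0.   0.04] F [-0.5 -0.8  0.4] w 85.40239054657884
shift [ 1.3  0.9 70.9] rz -0.001
```

>>> {"name": "carry_out", "arguments": {"motion": [[0, 0, 0, 1, 1, 50, 1], [0, 0, 0, 1, 1, 70, 0], [0, 0, 0, 1, 1, 70, -1], [0, 0, 0, 1, 1, 70, -1], [0, 0, 0, 1, 1, 70, -1]]}}

```text
clock: 1.85
position: [455.2, 319.2, 102.4]
ee_rot: [0.996, -0.085, 0.001, -0.002]
contact_force: [-1.1, 0.8, 0.9]
gripper_width: 15.2
grasp_force: 58.4
```

>>> {"name": "carry_out", "arguments": {"motion": [[0, 0, 0, 0, 0, 0, -1], [0, 0, 0, 0, 0, 0, -1]]}}

```text
clock: 2.1
position: [455.2, 319.2, 102.3]
ee_rot: [0.996, -0.085, 0.001, -0.002]
contact_force: [-1.8, 2.4, 6.5]
gripper_width: 14.9
grasp_force: 59.2
```

>>> {"name": "carry_out", "arguments": {"motion": [[0, 0, 0, 0, 0, -40, -1], [0, 0, 0, 0, 0, -100, -1], [0, 0, 0, 0, 0, -115, -1]]}}

```text
clock: 2.48
position: [455.8, 318.9, 219.5]
ee_rot: [0.996, -0.085, 0.002, -0.003]
contact_force: [-0.6, 0.5, -3.2]
gripper_width: 14.9
grasp_force: 60.9
```

```bash
python3 g.py 491 -124.7 218 0.18
```

```text
t 2.48 pos [455.8 318.9 219.5] yaw -0.171 J1,J6 0.9022591967662122 0.4975739889571955 zdir [ 0.005  0.006 -1.   ] tau [ 0.02 -0.02 -0.02] F [-0.6  0.5 -3.2] w 14.94800198955534
shift [110.  431.2  -0.8] rz -0.351
```

>>> {"name": "carry_out", "arguments": {"motion": [[0, 0, 0, 16, 60, 0, -1], [0, 0, -0.1, 32, 120, 0, -1], [0, 0, -0.2, 48, 180, 0, -1], [0, 0, -0.3, 64, 240, 0, -1], [0, 0, -0.35, 80, 300, 0, -1]]}}

```text
clock: 3.1
position: [481.1, 6.5, 214.2]
ee_rot: [0.996, 0.09, -0.001, -0.0]
contact_force: [1.1, 0.3, -2.3]
gripper_width: 15.2
grasp_force: 60.8
```

```bash
python3 g.py 491 -124.7 218 0.18
```

```text
t 3.1 pos [481.1   6.5 214.2] yaw 0.181 J1,J6 0.35148392242593623 1.4007723884174936 zdir [-0.002  0.    -1.   ] tau [-0.01 -0.22 -0.03] F [ 1.1  0.3 -2.3] w 15.16873812500673
shift [-13.9 130.8  -3.8] rz 0.001
```

>>> {"name": "carry_out", "arguments": {"motion": [[0, 0, 0, -6, 60, -4, -1], [0, 0, 0, -12, 115, -4, -1], [0, 0, 0, -14, 131, -4, -1], [0, 0, 0, -14, 131, -4, -1], [0, 0, 0, -14, 131, -4, -1]]}}

```text
clock: 3.72
position: [491.5, -122.0, 218.8]
ee_rot: [0.996, 0.09, -0.001, -0.0]
contact_force: [0.5, 0.1, -2.0]
gripper_width: 15.0
grasp_force: 61.0
```

```bash
cat > look.py <<'E'
import sys
from h import *
from bench import *
# save crops of both views round world point x y z, upscaled, side by side
x,y,z,name=*map(float,sys.argv[1:4]),sys.argv[4]
o=[]
for n in("top","side"):
    d=get_image(n);np.savez(f"pics/{n}_{name}.npz",**d);u,v=proj(d,[x,y,z])[0].astype(int)
    a,b=max(u-40,0),max(v-50,0);print(n,"crop origin",a,b)
    o.append(cv2.resize(d["color"][b:b+100,a:a+80],(400,500),interpolation=cv2.INTER_CUBIC))
cv2.imwrite(f"pics/{name}.png",np.hstack(o))
E
python3 g.py 491 -124.7 218 0.18; python3 look.py 491 -125 110 l1
```

```text
t 3.73 pos [ 491.5 -122.   218.8] yaw 0.18 J1,J6 0.07738941285399964 1.6736319371207415 zdir [-0.001  0.    -1.   ] tau [-0.03 -0.05 -0.02] F [ 0.5  0.1 -2. ] w 14.981634302265673
shift [-1.   2.5  0.8] rz -0.0
top crop origin 267 155
side crop origin 249 179
```

View pics/l1.png

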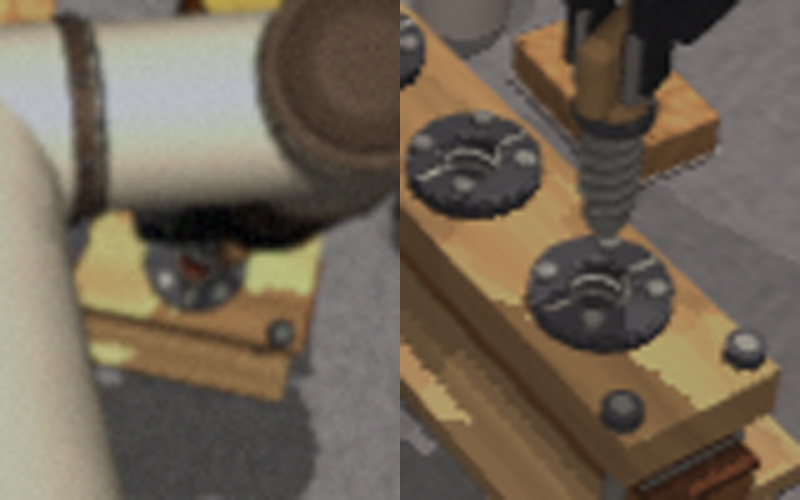

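Side crop: tip at (610,243), which is full-frame (291,227.6). The collar spans 575–657 around v=120, and the nut mouth is near (603,288). The top view is blocked by the arm. Next I'll refine the nut centres using the hull that includes the flange wall.

```bash
cat > n.py <<'E'
from h import *
D={n:dict(np.load(f"pics/{n}0.npz")) for n in("top","side")}
hulls={"top":[(224,174),(332,197),(327,226),(217,204)],"side":[(212,180),(240,170),(325,252),(293,272)]}
N0=np.array([[491,-124.7,92],[513,-28,92],[534,69.5,92]])
a=np.linspace(0,2*np.pi,60);C=np.c_[32*np.cos(a),32*np.sin(a),0*a]
cen=lambda p:(lambda m:np.array([m["m10"],m["m01"]])/m["m00"])(cv2.moments(cv2.convexHull(np.float32(p))))
for n,d in D.items():
    hsv=cv2.cvtColor(cv2.resize(d["color"],None,fx=4,fy=4,interpolation=cv2.INTER_CUBIC),cv2.COLOR_BGR2HSV)
    m=np.zeros(hsv.shape[:2],np.uint8);cv2.fillPoly(m,[np.array(hulls[n])*4],255)
    k=cv2.bitwise_and(m,cv2.bitwise_not(cv2.inRange(hsv,(15,70,90),(40,255,255))))
    k=cv2.morphologyEx(k,cv2.MORPH_OPEN,np.ones((25,25)))
    for c in cv2.findContours(k,0,1)[0]:
        if 1500<cv2.contourArea(c)<9e3:
            p=(cv2.convexHull(c)[:,0]-1.5)/4;pc=cen(p)
            i=np.argmin(np.linalg.norm(proj(d,N0)-pc,axis=1));X=N0[i]
            for _ in range(3):
                mp=proj(d,np.r_[X+C,X+C-[0,0,10]]);X=X+ray(d,pc,92)[0]-ray(d,cen(mp),92)[0]
            print(n,i,X.round(1),"px",pc.round(1),"area obs/model",cv2.contourArea(np.float32(p)),cv2.contourArea(cv2.convexHull(np.float32(mp))))
d=D["side"]
P=np.array([[491.5,-122,122.5],[491.5,-122,191.5]]);q=proj(d,P);print("tip,collar pred crop",((q-[249,179])*5+[400,0]).round(0))
q=proj(d,N0[:1]);print("nutA pred crop",((q-[249,179])*5+[400,0]).round(0))
E
python3 n.py
```

```text
top 0 [ 490.8 -124.3   92. ] px [305.8 206.7] area obs/model 316.21875 340.90382827515714
top 1 [512.5 -26.3  92. ] px [274.3 200. ] area obs/model 314.84375 336.72025069920346
top 2 [534.3  71.1  92. ] px [243.  193.2] area obs/model 314.84375 334.64957836293615
side 0 [ 489.7 -126.1   92. ] px [288.7 237.5] area obs/model 547.15625 571.0295447143726
side 1 [511.1 -28.9  92. ] px [263.2 211.8] area obs/model 460.78125 483.8874375837622
side 2 [532.5  68.5  92. ] px [240.6 188.9] area obs/model 392.0625 414.49645131616853
tip,collar pred crop [[599. 226.]
 [609. 104.]]
nutA pred crop [[599. 280.]]
```

```bash
python3 - <<'E'
from h import *
d=dict(np.load("pics/side_l1.npz"))
f=lambda u,v:[(u-400)/5+249,v/5+179]
print("tip",ray(d,f(610,238.5),122.5)[0].round(1),"collar",ray(d,f(617,118),191.5)[0].round(1))
for P in [(491.5,-122)]:
    print(proj(d,[[*P,122.5],[*P,117.5],[490,-127,122.5]]))
E
```

```text
tip [ 488.9 -130.5  122.5] collar [ 487.1 -130.1  191.5]
[[288.7913062  224.16114858]
 [288.65023077 225.84396871]
 [290.09312834 225.64583335]]
```

>>> {"name": "carry_out", "arguments": {"motion": [[0, 0, 0, -1, 1, 15, -1], [0, 0, 0, -1, 1, 24, -1], [0, 0, 0, -1, 1, 24, -1]]}}

```text
clock: 4.2
position: [490.3, -123.8, 193.9]
ee_rot: [0.996, 0.09, -0.002, -0.0]
contact_force: [0.1, 0.0, -2.6]
gripper_width: 15.4
grasp_force: 61.0
```

```bash
cat > look1.py <<'E'
import sys
from h import *
from bench import *
x,y,z,name=*map(float,sys.argv[1:4]),sys.argv[4]
d=get_image("side");np.savez(f"pics/side_{name}.npz",**d);u,v=proj(d,[x,y,z])[0].astype(int)
a,b=u-35,v-32;print("origin",a,b,"scale 9")
cv2.imwrite(f"pics/{name}.png",cv2.resize(d["color"][b:b+64,a:a+70],None,fx=9,fy=9,interpolation=cv2.INTER_CUBIC))
E
python3 g.py; python3 look1.py 491 -125 105 l2
```

```text
t 4.2 pos [ 490.3 -123.8  193.9] yaw 0.18 J1,J6 0.07412551864146516 1.6763368490860955 zdir [-0.003 -0.    -1.   ] tau [ 0.01 -0.05 -0.  ] F [ 0.1  0.  -2.6] w 15.369117240044012
origin 254 198 scale 9
```

View pics/l2.png

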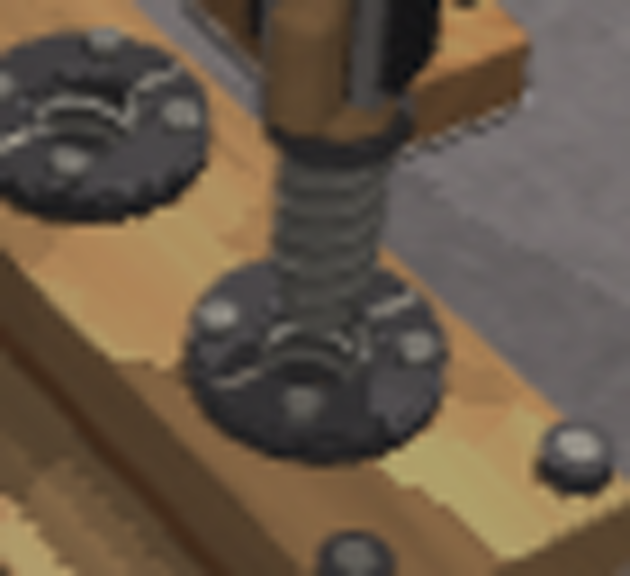

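Side crop: collar centred near (340,140), with the screw running down into the mouth at about (318,345). It looks roughly aligned, so I'll descend gently and watch the force.

>>> {"name": "carry_out", "arguments": {"motion": [[0, 0, 0, 0, 0, 4, -1], [0, 0, 0, 0, 0, 4, -1]]}}

```text
clock: 4.5
position: [491.1, -124.0, 191.1]
ee_rot: [0.996, 0.089, -0.0, -0.0]
contact_force: [0.4, 0.1, -2.3]
gripper_width: 15.3
grasp_force: 61.0
```

>>> {"name": "carry_out", "arguments": {"motion": [[0, 0, 0, 0, 0, 4, -1], [0, 0, 0, 0, 0, 4, -1]]}}

```text
clock: 4.75
position: [490.9, -124.0, 187.0]
ee_rot: [0.996, 0.089, -0.0, -0.0]
contact_force: [-0.2, -0.1, -3.2]
gripper_width: 15.5
grasp_force: 61.0
```

>>> {"name": "carry_out", "arguments": {"motion": [[0, 0, 0, 0, 0, 5, -1], [0, 0, 0, 0, 0, 5, -1]]}}

```text
clock: 5.0
position: [490.8, -124.0, 181.8]
ee_rot: [0.996, 0.089, -0.001, -0.0]
contact_force: [0.1, -0.6, -2.5]
gripper_width: 15.0
grasp_force: 61.0
```

>>> {"name": "carry_out", "arguments": {"motion": [[0, 0, 0, 0, 0, 4, -1], [0, 0, 0, 0, 0, 4, -1]]}}

```text
clock: 5.25
position: [490.8, -124.0, 177.9]
ee_rot: [0.996, 0.089, -0.001, -0.0]
contact_force: [-0.4, 0.7, -3.5]
gripper_width: 15.1
grasp_force: 61.2
```

>>> {"name": "carry_out", "arguments": {"motion": [[0, 0, 0, 0, 0, 4, -1], [0, 0, 0, 0, 0, 6, -1], [0, 0, 0, 0, 0, 6, -1]]}}

```text
clock: 5.62
position: [490.7, -124.0, 171.8]
ee_rot: [0.996, 0.089, -0.001, -0.0]
contact_force: [-0.8, 0.1, -4.0]
gripper_width: 15.1
grasp_force: 61.1
```

>>> {"name": "carry_out", "arguments": {"motion": [[0, 0, 0, 0, 0, 3, -1], [0, 0, 0, 0, 0, 4, -1], [0, 0, 0, 0, 0, 4, -1]]}}

```text
clock: 6.0
position: [490.9, -124.0, 168.1]
ee_rot: [0.996, 0.089, -0.0, -0.0]
contact_force: [-1.8, 0.2, -3.2]
gripper_width: 15.3
grasp_force: 61.1
```

>>> {"name": "carry_out", "arguments": {"motion": [[0, 0, 0, 0, 0, 2, -1], [0, 0, 0, 0, 0, 3, -1], [0, 0, 0, 0, 0, 3, -1]]}}

```text
clock: 6.38
position: [490.9, -124.0, 165.1]
ee_rot: [0.996, 0.089, -0.0, -0.0]
contact_force: [-2.2, 0.3, -2.8]
gripper_width: 15.4
grasp_force: 61.2
```

>>> {"name": "carry_out", "arguments": {"motion": [[0, 0, 0, 0, 0, 2, -1], [0, 0, 0, 0, 0, 2, -1]]}}

```text
clock: 6.62
position: [491.0, -124.0, 163.3]
ee_rot: [0.996, 0.089, -0.0, -0.0]
contact_force: [-3.9, 0.1, -0.7]
gripper_width: 15.1
grasp_force: 61.4
```

```bash
python3 g.py
```

```text
t 6.62 pos [ 491.  -124.   163.3] yaw 0.179 J1,J6 0.07361936583700732 1.6763878247185755 zdir [-0.001 -0.    -1.   ] tau [0.2  1.11 0.01] F [-3.9  0.1 -0.7] w 15.099392756962667
```

>>> {"name": "carry_out", "arguments": {"motion": [[0, 0, 0.15, -0.7, 0, 0.7, -1], [0, 0, 0.3, -0.7, 0, 1.2, -1], [0, 0, 0.45, -0.7, 0, 1.6, -1], [0, 0, 0.6, -0.7, 0, 2.0, -1], [0, 0, 0.7, -0.7, 0, 2.3, -1]]}}

```text
clock: 7.25
position: [490.8, -123.7, 161.3]
ee_rot: [0.966, -0.259, 0.0, -0.001]
contact_force: [-2.4, 2.9, 1.0]
gripper_width: 15.7
grasp_force: 61.4
```

```bash
python3 g.py
```

```text
t 7.25 pos [ 490.8 -123.7  161.3] yaw -0.524 J1,J6 0.07399144447960651 0.9730211008350466 zdir [ 0.001  0.001 -1.   ] tau [ 1.14  1.01 -0.03] F [-2.4  2.9  1. ] w 15.670171298666938
```

>>> {"name": "carry_out", "arguments": {"motion": [[0, 0, 0.1, -0.8, 0, 0.3, -1], [0, 0, 0.2, -0.8, 0, 0.6, -1]]}}

```text
clock: 7.5
position: [490.8, -123.0, 160.8]
ee_rot: [0.935, -0.354, 0.001, -0.001]
contact_force: [-2.4, 4.5, 0.9]
gripper_width: 15.3
grasp_force: 61.5
```

```bash
python3 g.py
```

```text
t 7.5 pos [ 490.8 -123.   160.8] yaw -0.724 J1,J6 0.07519486805140056 0.7725454298747427 zdir [ 0.003  0.001 -1.   ] tau [1.71 0.84 0.22] F [-2.4  4.5  0.9] w 15.277729708437402
```

>>> {"name": "carry_out", "arguments": {"motion": [[0, 0, 0.1, 0, 0, 0.3, -1], [0, 0, 0.15, 0, 0, 0.5, -1]]}}

```text
clock: 7.75
position: [491.2, -123.1, 160.8]
ee_rot: [0.908, -0.42, 0.002, -0.001]
contact_force: [-2.9, 3.7, 1.8]
gripper_width: 15.0
grasp_force: 70.3
```

```bash
python3 g.py
```

```text
t 7.75 pos [ 491.2 -123.1  160.8] yaw -0.867 J1,J6 0.0758322090969659 0.6280652782997513 zdir [ 0.003 -0.    -1.   ] tau [1.51 0.93 1.54] F [-2.9  3.7  1.8] w 15.008227916381724
```

Torque about z has climbed to 1.5 N m at about 0.6 rad past the catch, tip 27.5 mm down. This screw binds, so I'm winding it back out.

>>> {"name": "carry_out", "arguments": {"motion": [[0, 0, -0.18, 0, 0, -0.4, -1], [0, 0, -0.36, 0, 0, -0.9, -1], [0, 0, -0.54, 0, 0, -1.4, -1], [0, 0, -0.72, 0, 0, -2.0, -1], [0, 0, -0.9, 0, 0, -2.5, -1]]}}

```text
clock: 8.38
position: [490.7, -124.1, 162.8]
ee_rot: [1.0, 0.018, 0.001, 0.0]
contact_force: [-2.4, -1.4, -2.2]
gripper_width: 15.7
grasp_force: 61.1
```

>>> {"name": "carry_out", "arguments": {"motion": [[0, 0, -0.15, 0, 0, -0.6, -1], [0, 0, -0.15, 0, 0, -2, -1]]}}

```text
clock: 8.62
position: [490.7, -123.8, 164.5]
ee_rot: [0.996, 0.089, 0.001, 0.0]
contact_force: [-1.2, -0.2, -3.0]
gripper_width: 15.2
grasp_force: 60.9
```

```bash
python3 g.py; python3 - <<'E'
from h import *
for n in("top","side"):
    d=dict(np.load(f"pics/{n}0.npz"));c={"top":[(361.5,187.5)],"side":[(370,278)]}[n]
    print(n,ray(d,c,62))
E
```

```text
t 8.62 pos [ 490.7 -123.8  164.5] yaw 0.177 J1,J6 0.07426600408343048 1.673834694551274 zdir [ 0.002 -0.    -1.   ] tau [-0.02  0.12 -0.03] F [-1.2 -0.2 -3. ] w 15.238325433250099
top [[ 556.78819123 -309.60137176   62.        ]]
side [[ 539.54400415 -308.56722137   62.        ]]
```

>>> {"name": "carry_out", "arguments": {"motion": [[0, 0, 0, 0, 0, -15, -1], [0, 0, 0, 0, 0, -45, -1], [0, 0, 0, 0, 0, -45, -1]]}}

```text
clock: 9.0
position: [492.3, -123.7, 212.9]
ee_rot: [0.996, 0.089, 0.004, 0.001]
contact_force: [0.5, 0.3, -2.3]
gripper_width: 15.3
grasp_force: 61.2
```

```bash
python3 - <<'E'
from h import *
for n,c in {"top":(361.3,193),"side":(369.7,282)}.items():
    d=dict(np.load(f"pics/{n}0.npz"));p=ray(d,c,62)[0];print(n,p.round(1))
    a=np.linspace(0,6.28,5)[:4];print(proj(d,p+46*np.c_[np.cos(a),np.sin(a),0*a]).round(0).tolist(), proj(d,p-[0,0,62]).round(0))
E
python3 g.py 541 -311 208 0.18
```

```text
top [ 538.8 -307.9   62. ]
[[360.0, 179.0], [347.0, 193.0], [362.0, 207.0], [376.0, 193.0]] [[356. 197.]]
side [ 530.1 -314.    62. ]
[[382.0, 270.0], [351.0, 270.0], [357.0, 295.0], [389.0, 295.0]] [[365. 301.]]
t 9.0 pos [ 492.3 -123.7  212.9] yaw 0.179 J1,J6 0.07455248533628688 1.6742752120149644 zdir [ 0.009 -0.    -1.   ] tau [-0.04 -0.02 -0.02] F [ 0.5  0.3 -2.3] w 15.299331641791202
shift [ 14.6 192.9   5.4] rz -0.001
```

>>> {"name": "carry_out", "arguments": {"motion": [[0, 0, 0, 3, 60, 0, -1], [0, 0, 0, 6, 120, 0, -1], [0, 0, 0, 9, 180, 0, -1], [0, 0, 0, 9, 192, 0, -1], [0, 0, 0, 9, 192, 0, -1]]}}

```text
clock: 9.62
position: [532.4, -311.3, 208.2]
ee_rot: [0.996, 0.088, -0.001, -0.001]
contact_force: [0.7, -0.2, -3.5]
gripper_width: 14.9
grasp_force: 61.3
```

>>> {"name": "carry_out", "arguments": {"motion": [[0, 0, 0, 0, 0, 50, -1], [0, 0, 0, 0, 0, 75, -1], [0, 0, 0, 0, 0, 90, -1], [0, 0, 0, 0, 0, 90, -1]]}}

```text
clock: 10.12
position: [532.6, -309.9, 118.9]
ee_rot: [0.996, 0.09, -0.001, -0.0]
contact_force: [0.3, -0.6, -2.9]
gripper_width: 14.9
grasp_force: 61.2
```

```bash
python3 g.py; python3 look.py 535 -311 80 l3
```

```text
t 10.12 pos [ 532.6 -309.9  118.9] yaw 0.18 J1,J6 -0.2647045661103633 2.0160250303829907 zdir [-0.002  0.    -1.   ] tau [-0.06 -0.01  0.02] F [ 0.3 -0.6 -2.9] w 14.911706492477109
top crop origin 323 143
side crop origin 331 224
```

View pics/l3.png

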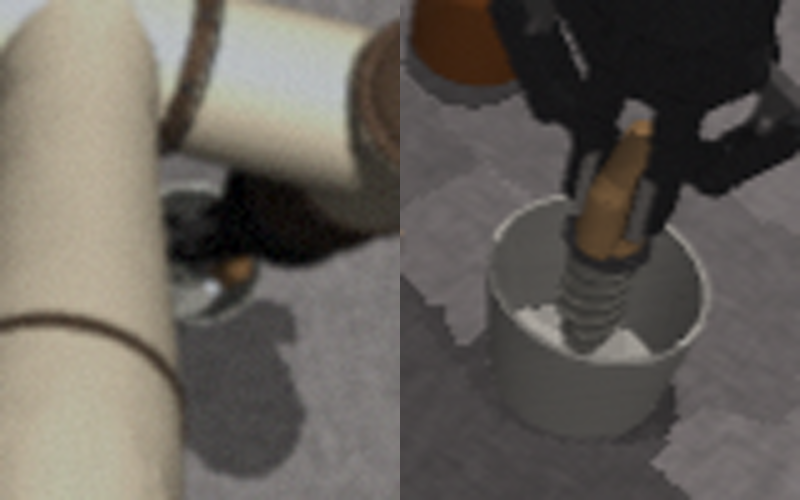

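Side view: tip well inside the tin at (588,340), with the rim centred near (600,270). I'll lower it and let go.

>>> {"name": "carry_out", "arguments": {"motion": [[0, 0, 0, 0, 0, 11, -1], [0, 0, 0, 0, 0, 12, -1], [0, 0, 0, 0, 0, 12, 0.2], [0, 0, 0, 0, 0, 12, 0.6], [0, 0, 0, 0, 0, 12, 0.8]]}}

```text
clock: 10.85
position: [533.2, -311.3, 108.1]
ee_rot: [0.996, 0.09, 0.001, 0.0]
contact_force: [-0.1, -0.7, -1.0]
gripper_width: 69.2
grasp_force: 0.0
```

>>> {"name": "carry_out", "arguments": {"motion": [[0, 0, 0, 0, 0, -20, 1], [0, 0, 0, 0, 0, -70, 1], [0, 0, 0, 0, 0, -130, 1], [0, 0, 0, 0, 0, -130, 1]]}}

```text
clock: 11.35
position: [535.6, -312.4, 244.3]
ee_rot: [0.996, 0.09, 0.006, 0.003]
contact_force: [-0.2, 0.2, -1.5]
gripper_width: 85.4
grasp_force: 0.0
```

```bash
python3 g.py 534 330 235 0.53;python3 look.py 535 -311 80 l4
```

```text
t 11.35 pos [ 535.6 -312.4  244.3] yaw 0.18 J1,J6 -0.266442983462996 2.0164085792460993 zdir [ 0.012 -0.005 -1.   ] tau [-0.03 -0.    0.03] F [-0.2  0.2 -1.5] w 85.41703895291937
shift [ 113.4 -632.3    5.8] rz -0.35
top crop origin 323 143
side crop origin 331 224
```

View pics/l4.png

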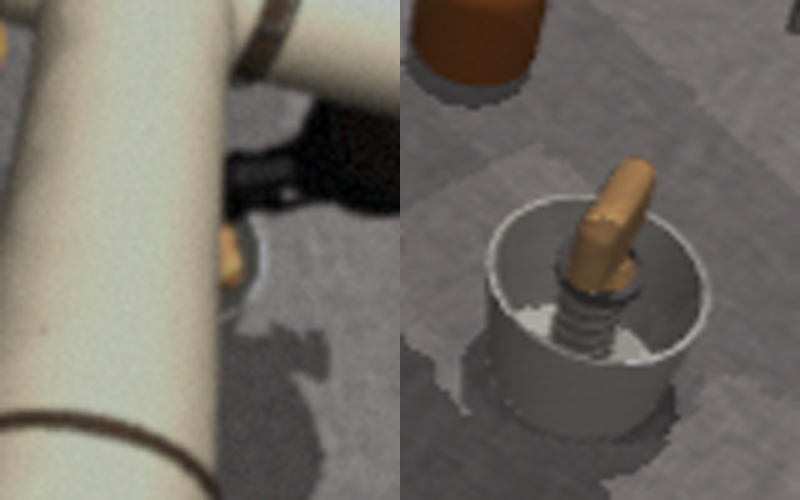

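Screw 1 stands in the tin. Now screw 2.

>>> {"name": "carry_out", "arguments": {"motion": [[0, 0, 0, 11, -60, 0, 1], [0, 0, -0.1, 22, -122, 0, 1], [0, 0, -0.2, 33, -184, 0, 1], [0, 0, -0.3, 44, -246, 0, 1], [0, 0, -0.35, 55, -307, 0, 1]]}}

```text
clock: 12.08
position: [531.1, 1.7, 235.8]
ee_rot: [0.965, 0.262, -0.002, -0.0]
contact_force: [0.7, -0.6, 0.8]
gripper_width: 85.7
grasp_force: 0.0
```

```bash
python3 g.py 534.5 331.5 235 0.53
```

```text
t 12.07 pos [531.1   1.7 235.8] yaw 0.531 J1,J6 0.30867413695832124 1.7931412132544933 zdir [-0.003 -0.001 -1.   ] tau [-0.03 -0.17  0.01] F [ 0.7 -0.6  0.8] w 85.67958784200478
shift [ 169.9 -282.7    0.6] rz 0.001
```

>>> {"name": "carry_out", "arguments": {"motion": [[0, 0, 0, 31, -51, 0, 1], [0, 0, 0, 62, -102, 0, 1], [0, 0, 0, 93, -154, 0, 1], [0, 0, 0, 124, -205, 0, 1], [0, 0, 0, 155, -257, 0, 1]]}}

```text
clock: 12.7
position: [535.4, 301.5, 235.5]
ee_rot: [0.965, 0.262, -0.002, 0.001]
contact_force: [1.5, -0.3, -0.1]
gripper_width: 85.4
grasp_force: 0.0
```

>>> {"name": "carry_out", "arguments": {"motion": [[0, 0, 0, 14, -25, 40, 1], [0, 0, 0, 14, -25, 75, 1], [0, 0, 0, 14, -25, 75, 1]]}}

```text
clock: 13.08
position: [533.4, 327.2, 157.5]
ee_rot: [0.965, 0.262, -0.005, 0.002]
contact_force: [-0.2, -0.7, 2.0]
gripper_width: 85.5
grasp_force: 0.0
```

```bash
python3 g.py 534.5 331.5 101 0.53
```

```text
t 13.07 pos [533.4 327.2 157.5] yaw 0.529 J1,J6 0.8079963199171712 1.292653391814651 zdir [-0.008 -0.007 -1.   ] tau [-0.04 -0.01 -0.02] F [-0.2 -0.7  2. ] w 85.51492052219672
shift [ 3.7 -3.3 56.4] rz -0.001
```

>>> {"name": "carry_out", "arguments": {"motion": [[0, 0, 0, 3, -3.5, 35, 1], [0, 0, 0, 3, -3.5, 57, 0], [0, 0, 0, 3, -3.5, 57, -1], [0, 0, 0, 3, -3.5, 57, -1], [0, 0, 0, 3, -3.5, 57, -1]]}}

```text
clock: 13.7
position: [537.5, 333.6, 107.6]
ee_rot: [0.965, 0.262, 0.002, -0.0]
contact_force: [1.3, 0.2, -0.9]
gripper_width: 15.4
grasp_force: 58.1
```

>>> {"name": "carry_out", "arguments": {"motion": [[0, 0, 0, 0, 0, 0, -1], [0, 0, 0, 0, 0, 0, -1]]}}

```text
clock: 13.95
position: [537.6, 333.6, 107.5]
ee_rot: [0.965, 0.262, 0.002, -0.0]
contact_force: [0.6, -0.9, 5.2]
gripper_width: 15.3
grasp_force: 59.2
```

```bash
python3 g.py
```

```text
t 13.95 pos [537.6 333.6 107.5] yaw 0.53 J1,J6 0.8112648527738082 1.2884655600287016 zdir [ 0.003  0.002 -1.   ] tau [-0.41  0.07 -0.03] F [ 0.6 -0.9  5.2] w 15.332541186566502
```

>>> {"name": "carry_out", "arguments": {"motion": [[0, 0, 0, 0, 0, 0, 0], [0, 0, 0, -3.5, 0, 5, 0], [0, 0, 0, -3.5, 0, 5, -0.2], [0, 0, 0, -3.5, 0, 5, -1], [0, 0, 0, -3.5, 0, 5, -1]]}}

```text
clock: 14.58
position: [533.6, 331.4, 100.2]
ee_rot: [0.965, 0.262, -0.0, 0.0]
contact_force: [0.7, 0.6, -0.9]
gripper_width: 15.1
grasp_force: 58.7
```

>>> {"name": "carry_out", "arguments": {"motion": [[0, 0, 0, 0, 0, 0, -1], [0, 0, 0, 0, 0, 0, -1], [0, 0, 0, 0, 0, 0, -1]]}}

```text
clock: 14.95
position: [533.5, 331.5, 100.2]
ee_rot: [0.965, 0.261, -0.0, 0.0]
contact_force: [0.9, 0.0, -1.8]
gripper_width: 15.5
grasp_force: 58.7
```

```bash
python3 g.py
```

```text
t 14.95 pos [533.5 331.5 100.2] yaw 0.529 J1,J6 0.8130966453253937 1.286887280177087 zdir [-0. -0. -1.] tau [-0.02 -0.16  0.03] F [ 0.9  0.  -1.8] w 15.493675591847127
```

>>> {"name": "carry_out", "arguments": {"motion": [[0, 0, 0, 0, 0, -40, -1], [0, 0, 0, 0, 0, -100, -1], [0, 0, 0, 0, 0, -115, -1], [0, 0, 0, 0, 0, -115, -1]]}}

```text
clock: 15.45
position: [533.2, 331.5, 215.7]
ee_rot: [0.965, 0.261, 0.0, -0.001]
contact_force: [-0.1, -0.3, -3.9]
gripper_width: 15.1
grasp_force: 60.4
```

```bash
python3 g.py 512.2 -26.5 210 0.18
```

```text
t 15.45 pos [533.2 331.5 215.7] yaw 0.529 J1,J6 0.8131390658644222 1.286881155963717 zdir [ 0.     0.001 -1.   ] tau [-0.01  0.05 -0.01] F [-0.1 -0.3 -3.9] w 15.06188780071068
shift [-198.8  298.5    5.2] rz 0.349
```

>>> {"name": "carry_out", "arguments": {"motion": [[0, 0, 0, -33, 50, 0, -1], [0, 0, 0.1, -67, 100, 0, -1], [0, 0, 0.2, -100, 150, 0, -1], [0, 0, 0.3, -133, 200, 0, -1], [0, 0, 0.35, -166, 250, 0, -1]]}}

```text
clock: 16.08
position: [514.4, 29.8, 212.6]
ee_rot: [0.996, 0.088, -0.003, 0.0]
contact_force: [0.4, 0.0, -2.8]
gripper_width: 15.1
grasp_force: 60.2
```

>>> {"name": "carry_out", "arguments": {"motion": [[0, 0, 0, -14, 55, 0, -1], [0, 0, 0, -14, 55, 5, -1], [0, 0, 0, -14, 55, 5, -1], [0, 0, 0, -14, 55, 5, -1]]}}

```text
clock: 16.58
position: [512.3, -23.9, 209.4]
ee_rot: [0.996, 0.09, -0.001, 0.0]
contact_force: [0.3, 0.4, -2.3]
gripper_width: 15.6
grasp_force: 60.5
```

```bash
python3 g.py 512.2 -26.5 187 0.18
```

```text
t 16.57 pos [512.3 -23.9 209.4] yaw 0.181 J1,J6 0.27014358767542923 1.4813993035932593 zdir [-0.002 -0.    -1.   ] tau [-0.02 -0.04  0.  ] F [ 0.3  0.4 -2.3] w 15.632384967680206
shift [-0.5  2.6 22.4] rz 0.001
```

>>> {"name": "carry_out", "arguments": {"motion": [[0, 0, 0, -0.5, 2.6, 10, -1], [0, 0, 0, -0.5, 2.6, 18, -1], [0, 0, 0, -0.5, 2.6, 20, -1], [0, 0, 0, -0.5, 2.6, 20, -1]]}}

```text
clock: 17.08
position: [512.5, -27.3, 190.2]
ee_rot: [0.996, 0.09, -0.0, 0.0]
contact_force: [-0.2, -0.6, -3.4]
gripper_width: 14.9
grasp_force: 60.6
```

>>> {"name": "carry_out", "arguments": {"motion": [[0, 0, 0, 0, 0, 3, -1], [0, 0, 0, 0, 0, 6, -1], [0, 0, 0, 0, 0, 6, -1]]}}

```text
clock: 17.45
position: [512.3, -27.5, 184.2]
ee_rot: [0.996, 0.089, -0.0, 0.0]
contact_force: [-0.1, 0.2, -3.1]
gripper_width: 15.2
grasp_force: 60.6
```

```bash
python3 g.py
```

```text
t 17.45 pos [512.3 -27.5 184.2] yaw 0.179 J1,J6 0.2631380496479557 1.4867896833387542 zdir [-0.001 -0.    -1.   ] tau [-0.01  0.   -0.05] F [-0.1  0.2 -3.1] w 15.190666642163375
```

>>> {"name": "carry_out", "arguments": {"motion": [[0, 0, 0, 0, -0.8, 4, -1], [0, 0, 0, 0, -0.8, 9, -1], [0, 0, 0, 0, -0.8, 9, -1]]}}

```text
clock: 17.82
position: [511.7, -26.7, 174.7]
ee_rot: [0.996, 0.089, -0.001, -0.0]
contact_force: [-0.1, -0.7, -3.5]
gripper_width: 15.6
grasp_force: 60.4
```

>>> {"name": "carry_out", "arguments": {"motion": [[0, 0, 0, 0, 0, 5, -1], [0, 0, 0, 0, 0, 9, -1], [0, 0, 0, 0, 0, 9, -1]]}}

```text
clock: 18.2
position: [511.8, -26.7, 165.6]
ee_rot: [0.996, 0.089, -0.001, -0.0]
contact_force: [-2.4, 1.7, -5.2]
gripper_width: 15.5
grasp_force: 60.5
```

```bash
python3 g.py
```

```text
t 18.2 pos [511.8 -26.7 165.6] yaw 0.179 J1,J6 0.26485415397239515 1.4851494670020544 zdir [-0.002 -0.    -1.   ] tau [0.14 0.54 0.01] F [-2.4  1.7 -5.2] w 15.512681322242841
```

>>> {"name": "carry_out", "arguments": {"motion": [[0, 0, 0, -0.5, -0.5, 2, -1], [0, 0, 0, -0.5, -0.5, 3, -1], [0, 0, 0, -0.5, -0.5, 4.5, -1], [0, 0, 0, -0.5, -0.5, 4.5, -1]]}}

```text
clock: 18.7
position: [511.8, -26.2, 161.8]
ee_rot: [0.996, 0.089, 0.0, -0.0]
contact_force: [-1.6, -0.3, -2.8]
gripper_width: 15.3
grasp_force: 60.6
```

```bash
python3 g.py
```

```text
t 18.7 pos [511.8 -26.2 161.8] yaw 0.179 J1,J6 0.26594507414979024 1.4840557134166594 zdir [ 0.  0. -1.] tau [0.09 0.51 0.04] F [-1.6 -0.3 -2.8] w 15.304083013089242
```

Now turn to 0.3 rad past the catch.

>>> {"name": "carry_out", "arguments": {"motion": [[0, 0, 0.15, -0.3, 0, 0.7, -1], [0, 0, 0.3, -0.3, 0, 1.2, -1], [0, 0, 0.45, -0.3, 0, 1.6, -1], [0, 0, 0.6, -0.3, 0, 2.0, -1], [0, 0, 0.7, -0.3, 0, 2.3, -1]]}}

```text
clock: 19.32
position: [511.8, -25.8, 159.6]
ee_rot: [0.966, -0.259, 0.0, -0.001]
contact_force: [-1.5, 2.8, -2.0]
gripper_width: 15.5
grasp_force: 60.5
```

```bash
python3 g.py
```

```text
t 19.32 pos [511.8 -25.8 159.6] yaw -0.524 J1,J6 0.2664194078792091 0.780477557423037 zdir [ 0.001  0.001 -1.   ] tau [0.71 0.47 0.02] F [-1.5  2.8 -2. ] w 15.503632608010827
```

>>> {"name": "carry_out", "arguments": {"motion": [[0, 0, 0.1, 0, 0, 0.3, -1], [0, 0, 0.15, 0, 0, 0.5, -1]]}}

```text
clock: 19.58
position: [512.0, -25.6, 159.2]
ee_rot: [0.944, -0.33, 0.0, -0.001]
contact_force: [-2.4, 2.1, -2.3]
gripper_width: 15.0
grasp_force: 60.5
```

```bash
python3 g.py
```

```text
t 19.57 pos [512.  -25.6 159.2] yaw -0.673 J1,J6 0.266567941973684 0.632103526453604 zdir [ 0.001  0.001 -1.   ] tau [0.92 0.5  0.03] F [-2.4  2.1 -2.3] w 15.013571071433306
```

>>> {"name": "carry_out", "arguments": {"motion": [[0, 0, 0.1, -0.5, 0, 0.3, -1], [0, 0, 0.18, -0.8, 0, 0.5, -1]]}}

```text
clock: 19.82
position: [511.9, -25.2, 158.9]
ee_rot: [0.91, -0.414, 0.001, -0.001]
contact_force: [-0.1, 2.0, -3.1]
gripper_width: 15.0
grasp_force: 60.5
```

```bash
python3 g.py
```

```text
t 19.82 pos [511.9 -25.2 158.9] yaw -0.853 J1,J6 0.2677007643421657 0.4499506244302626 zdir [ 0.003  0.001 -1.   ] tau [ 0.44  0.06 -0.01] F [-0.1  2.  -3.1] w 14.985508912664159
```

>>> {"name": "carry_out", "arguments": {"motion": [[0, 0, 0.1, -0.3, 0, 0.3, -1], [0, 0, 0.15, -0.3, 0, 0.45, -1]]}}

```text
clock: 20.08
position: [512.0, -25.1, 158.6]
ee_rot: [0.877, -0.48, 0.001, -0.001]
contact_force: [0.8, 1.8, -2.2]
gripper_width: 15.5
grasp_force: 60.5
```

```bash
python3 g.py
```

```text
t 20.07 pos [512.  -25.1 158.6] yaw -1.002 J1,J6 0.268126337047687 0.300164361348417 zdir [ 0.004  0.001 -1.   ] tau [ 0.4  -0.1   0.01] F [ 0.8  1.8 -2.2] w 15.51008908553043
```

>>> {"name": "carry_out", "arguments": {"motion": [[0, 0, 0.1, 0, 0, 0.4, -1], [0, 0, 0.15, 0, 0, 0.6, -1]]}}

```text
clock: 20.32
position: [512.2, -25.0, 158.1]
ee_rot: [0.839, -0.545, 0.001, -0.002]
contact_force: [0.4, 0.4, -3.0]
gripper_width: 15.4
grasp_force: 60.5
```

```bash
python3 g.py
```

```text
t 20.32 pos [512.2 -25.  158.1] yaw -1.152 J1,J6 0.2681801439942818 0.15023344625106555 zdir [ 0.004  0.001 -1.   ] tau [ 0.51 -0.09 -0.03] F [ 0.4  0.4 -3. ] w 15.37458013467056
```

>>> {"name": "carry_out", "arguments": {"motion": [[0, 0, 0.1, 0, 0, 0.3, -1], [0, 0, 0.18, 0, 0, 0.5, -1]]}}

```text
clock: 20.58
position: [512.4, -24.9, 157.7]
ee_rot: [0.786, -0.618, 0.001, -0.002]
contact_force: [0.5, 2.2, -2.5]
gripper_width: 15.1
grasp_force: 60.5
```

```bash
python3 g.py
```

```text
t 20.57 pos [512.4 -24.9 157.7] yaw -1.333 J1,J6 0.2682068814269082 -0.0306063139835438 zdir [ 0.005  0.001 -1.   ] tau [ 0.47 -0.17  0.01] F [ 0.5  2.2 -2.5] w 15.082403180257764
```

>>> {"name": "carry_out", "arguments": {"motion": [[0, 0, 0.15, 0, 0, 0.5, -1], [0, 0, 0.3, 0, 0, 1, -1], [0, 0, 0.42, 0, 0, 1.3, -1]]}}

```text
clock: 20.95
position: [512.9, -24.9, 156.5]
ee_rot: [-0.639, 0.769, -0.001, 0.003]
contact_force: [1.9, 1.3, -2.0]
gripper_width: 15.1
grasp_force: 60.5
```

```bash
python3 g.py
```

```text
t 20.95 pos [512.9 -24.9 156.5] yaw -1.754 J1,J6 0.26821210093657144 -0.45199978126213053 zdir [ 0.006  0.001 -1.   ] tau [ 0.41 -0.43 -0.09] F [ 1.9  1.3 -2. ] w 15.104125970513325
```

>>> {"name": "carry_out", "arguments": {"motion": [[0, 0, 0.15, 0, 0, 0.4, -1], [0, 0, 0.3, 0, 0, 0.8, -1], [0, 0, 0.42, 0, 0, 1.2, -1], [0, 0, 0.42, 0, 0, 1.2, -1]]}}

```text
clock: 21.45
position: [513.1, -25.0, 155.4]
ee_rot: [-0.467, 0.884, -0.001, 0.003]
contact_force: [3.2, 0.7, -3.7]
gripper_width: 15.2
grasp_force: 60.4
```

```bash
python3 g.py
```

```text
t 21.45 pos [513.1 -25.  155.4] yaw -2.169 J1,J6 0.2680333525845773 -0.8664925781631742 zdir [ 0.006  0.001 -1.   ] tau [ 0.31 -1.13 -0.  ] F [ 3.2  0.7 -3.7] w 15.205334053114369
```

Screw 2 turns freely and sits about 1.95 rad past the catch. I'll let go, rise and go for screw 3.

>>> {"name": "carry_out", "arguments": {"motion": [[0, 0, 0, 0, 0, 0, -0.3], [0, 0, 0, 0, 0, 0, 0.4], [0, 0, 0, 0, 0, 0, 0.7], [0, 0, 0, 0, 0, -30, 0.7], [0, 0, 0, 0, 0, -80, 0.7]]}}

```text
clock: 22.08
position: [509.4, -25.8, 233.9]
ee_rot: [-0.467, 0.884, 0.001, -0.002]
contact_force: [0.7, 0.6, -0.1]
gripper_width: 72.6
grasp_force: 0.0
```

>>> {"name": "carry_out", "arguments": {"motion": [[0, 0, -0.15, 0, 0, -20, 1], [0, 0, -0.33, 0, 0, -20, 1], [0, 0, -0.51, 0, 0, -20, 1], [0, 0, -0.69, 0, 0, -20, 1], [0, 0, -0.87, 0, 0, -20, 1]]}}

```text
clock: 22.7
position: [510.4, -25.7, 254.6]
ee_rot: [0.798, -0.603, -0.0, 0.0]
contact_force: [-0.4, -0.7, 0.4]
gripper_width: 85.4
grasp_force: 0.0
```

```bash
python3 g.py 613 346 245 0.395;python3 look1.py 512 -25 120 l5
```

```text
t 22.7 pos [510.4 -25.7 254.6] yaw -1.295 J1,J6 0.26781584946055303 0.0084287852619387 zdir [-0. -0. -1.] tau [-0.01  0.03 -0.03] F [-0.4 -0.7  0.4] w 85.3513935887306
shift [-329.6 -200.1    9.6] rz 1.452
origin 227 167 scale 9
```

View pics/l5.png

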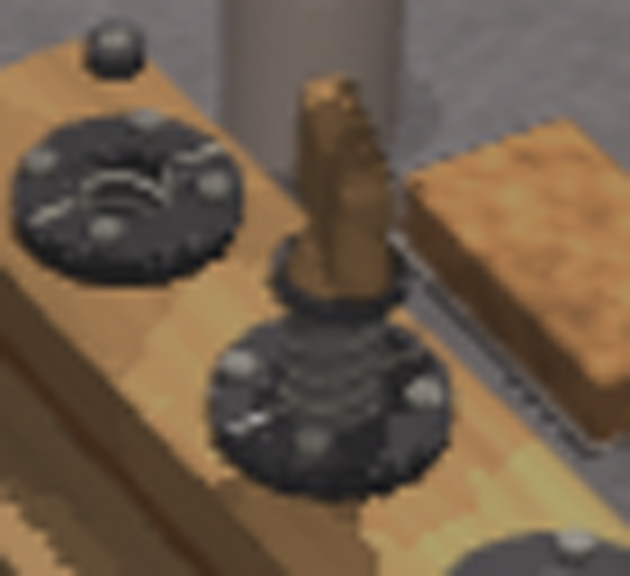

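Side crop: screw 2 stands upright in the middle nut, collar at (340,280).

>>> {"name": "carry_out", "arguments": {"motion": [[0, 0, -0.17, -48, -29, 0, 1], [0, 0, -0.34, -96, -58, 0, 1], [0, 0, -0.51, -144, -87, 0, 1], [0, 0, -0.68, -192, -116, 0, 1], [0, 0, -0.85, -240, -145, 0, 1]]}}

```text
clock: 23.38
position: [586.6, 246.1, 254.6]
ee_rot: [0.975, -0.222, 0.0, 0.0]
contact_force: [0.3, -0.5, 1.4]
gripper_width: 85.0
grasp_force: 0.0
```

>>> {"name": "carry_out", "arguments": {"motion": [[0, 0, -0.17, 0, 0, 0, 1], [0, 0, -0.34, 0, 0, 0, 1], [0, 0, -0.51, 0, 0, 0, 1], [0, 0, -0.68, 0, 0, 0, 1], [0, 0, -0.84, 0, 0, 0, 1]]}}

```text
clock: 24.0
position: [586.3, 244.3, 254.4]
ee_rot: [0.981, 0.195, -0.0, 0.0]
contact_force: [-0.4, 0.3, 0.1]
gripper_width: 85.5
grasp_force: 0.0
```

```bash
python3 g.py 613 346 165 0.395
```

```text
t 24.0 pos [586.3 244.3 254.4] yaw 0.392 J1,J6 0.6492601558151182 1.3137843302908128 zdir [-0. -0. -1.] tau [-0.01  0.    0.01] F [-0.4  0.3  0.1] w 85.48950666832789
shift [ 63.6 -83.7  89.3] rz -0.003
```

>>> {"name": "carry_out", "arguments": {"motion": [[0, 0, 0, 32, -42, 20, 1], [0, 0, 0, 63.6, -83.7, 60, 1], [0, 0, 0, 63.6, -83.7, 90, 1], [0, 0, 0, 63.6, -83.7, 90, 1], [0, 0, 0, 63.6, -83.7, 90, 1]]}}

```text
clock: 24.62
position: [614.3, 345.9, 166.3]
ee_rot: [0.981, 0.193, 0.001, -0.0]
contact_force: [0.1, 0.1, 1.5]
gripper_width: 85.7
grasp_force: 0.0
```

```bash
python3 g.py 613 346 100 0.395
```

```text
t 24.62 pos [614.3 345.9 166.3] yaw 0.388 J1,J6 0.7418983424670279 1.216749230530331 zdir [ 0.002  0.001 -1.   ] tau [-0.02 -0.04  0.04] F [0.1 0.1 1.5] w 85.72859404263363
shift [-1.3 -0.6 66.3] rz -0.007
```

>>> {"name": "carry_out", "arguments": {"motion": [[0, 0, 0, 0, -0.5, 40, 1], [0, 0, 0, 0, -0.5, 66, 0.4], [0, 0, 0, 0, -0.5, 66, 0], [0, 0, 0, 0, -0.5, 66, -0.3], [0, 0, 0, 0, -0.5, 66, -1]]}}

```text
clock: 25.25
position: [614.5, 347.0, 101.5]
ee_rot: [0.981, 0.193, 0.002, -0.001]
contact_force: [-0.1, -0.3, 2.0]
gripper_width: 15.0
grasp_force: 58.4
```

>>> {"name": "carry_out", "arguments": {"motion": [[0, 0, 0, 0, 0, 0, -1], [0, 0, 0, 0, 0, 0, -1], [0, 0, 0, 0, 0, 0, -1], [0, 0, 0, 0, 0, 0, -1]]}}

```text
clock: 25.75
position: [614.5, 347.0, 101.4]
ee_rot: [0.981, 0.194, 0.002, -0.001]
contact_force: [-0.4, -0.7, 6.1]
gripper_width: 15.2
grasp_force: 59.2
```

```bash
python3 g.py
```

```text
t 25.75 pos [614.5 347.  101.4] yaw 0.39 J1,J6 0.7429802209526267 1.2167944759674802 zdir [ 0.004  0.002 -1.   ] tau [-0.21  0.27 -0.03] F [-0.4 -0.7  6.1] w 15.157683776041983
```

>>> {"name": "carry_out", "arguments": {"motion": [[0, 0, 0, 0, 0, -40, -1], [0, 0, 0, 0, 0, -100, -1], [0, 0, 0, 0, 0, -118, -1], [0, 0, 0, 0, 0, -118, -1]]}}

```text
clock: 26.25
position: [613.2, 346.8, 217.5]
ee_rot: [0.981, 0.193, 0.001, -0.001]
contact_force: [0.6, -0.9, -2.6]
gripper_width: 15.4
grasp_force: 60.5
```

```bash
python3 g.py 533.5 71 212 0.18
```

```text
t 26.25 pos [613.2 346.8 217.5] yaw 0.389 J1,J6 0.7432033344258921 1.2168718938542944 zdir [ 0.001  0.002 -1.   ] tau [0.01 0.03 0.02] F [ 0.6 -0.9 -2.6] w 15.374817123675719
shift [-178.3  225.     4.8] rz 0.209
```

>>> {"name": "carry_out", "arguments": {"motion": [[0, 0, 0, -37, 46, 0, -1], [0, 0, 0.1, -74, 93, 0, -1], [0, 0, 0.2, -111, 140, 0, -1], [0, 0, 0.21, -148, 186, 0, -1], [0, 0, 0.21, -178.3, 225, 0, -1]]}}

```text
clock: 26.88
position: [531.0, 68.3, 213.7]
ee_rot: [0.996, 0.089, -0.003, 0.0]
contact_force: [0.3, 0.2, -1.8]
gripper_width: 15.5
grasp_force: 60.3
```

>>> {"name": "carry_out", "arguments": {"motion": [[0, 0, 0, 0, 0, 4, -1], [0, 0, 0, 0, 0, 4, -1]]}}

```text
clock: 27.12
position: [532.7, 70.3, 210.5]
ee_rot: [0.996, 0.089, -0.002, 0.0]
contact_force: [0.0, -0.3, -2.8]
gripper_width: 15.5
grasp_force: 60.3
```

```bash
python3 g.py 533.5 71 189 0.18
```

```text
t 27.12 pos [532.7  70.3 210.5] yaw 0.178 J1,J6 0.43284745544649894 1.3167564430410323 zdir [-0.004 -0.001 -1.   ] tau [ 0.06 -0.05 -0.04] F [ 0.  -0.3 -2.8] w 15.53934064895424
shift [ 1.  -0.5 21.5] rz -0.002
```

>>> {"name": "carry_out", "arguments": {"motion": [[0, 0, 0, 0.5, -0.4, 10, -1], [0, 0, 0, 0.5, -0.4, 18, -1], [0, 0, 0, 0.5, -0.4, 20, -1], [0, 0, 0, 0.5, -0.4, 20, -1]]}}

```text
clock: 27.62
position: [534.1, 71.4, 192.2]
ee_rot: [0.996, 0.09, -0.0, 0.0]
contact_force: [-0.2, -0.0, -2.2]
gripper_width: 15.3
grasp_force: 60.4
```

>>> {"name": "carry_out", "arguments": {"motion": [[0, 0, 0, 0, 0, 3, -1], [0, 0, 0, 0, 0, 6, -1], [0, 0, 0, 0, 0, 6, -1]]}}

```text
clock: 28.0
position: [533.9, 71.0, 186.4]
ee_rot: [0.996, 0.089, -0.0, 0.0]
contact_force: [-1.2, -0.0, -2.5]
gripper_width: 15.2
grasp_force: 60.4
```

```bash
python3 g.py 533.5 71 189 0.18
```

```text
t 28.0 pos [533.9  71.  186.4] yaw 0.179 J1,J6 0.43342995881081353 1.316486122461578 zdir [-0. -0. -1.] tau [-0.02  0.04 -0.01] F [-1.2 -0.  -2.5] w 15.200432725934581
shift [-0.4 -0.1 -2.6] rz -0.001
```

>>> {"name": "carry_out", "arguments": {"motion": [[0, 0, 0, -0.5, 0, 5, -1], [0, 0, 0, -0.5, 0, 10, -1], [0, 0, 0, -0.5, 0, 10, -1]]}}

```text
clock: 28.38
position: [533.8, 71.0, 176.1]
ee_rot: [0.996, 0.09, 0.0, 0.0]
contact_force: [0.9, -0.8, -3.8]
gripper_width: 15.1
grasp_force: 60.1
```

>>> {"name": "carry_out", "arguments": {"motion": [[0, 0, 0, 0, 0, 5, -1], [0, 0, 0, 0, 0, 10, -1], [0, 0, 0, 0, 0, 10, -1]]}}

```text
clock: 28.75
position: [533.9, 71.2, 166.1]
ee_rot: [0.996, 0.089, 0.0, -0.0]
contact_force: [1.8, 0.3, -3.9]
gripper_width: 15.5
grasp_force: 60.2
```

```bash
python3 g.py
```

```text
t 28.75 pos [533.9  71.2 166.1] yaw 0.179 J1,J6 0.43380186916819846 1.3162632418129736 zdir [ 0.001  0.    -1.   ] tau [ 0.17 -0.68 -0.08] F [ 1.8  0.3 -3.9] w 15.531344089330103
```

>>> {"name": "carry_out", "arguments": {"motion": [[0, 0, 0, 0.6, 0, 2, -1], [0, 0, 0, 0.6, 0, 3.5, -1], [0, 0, 0, 0.6, 0, 3.5, -1]]}}

```text
clock: 29.12
position: [534.2, 71.2, 162.9]
ee_rot: [0.996, 0.089, -0.0, -0.0]
contact_force: [1.1, 1.3, -2.6]
gripper_width: 15.4
grasp_force: 60.3
```

>>> {"name": "carry_out", "arguments": {"motion": [[0, 0, 0.15, 0, 0, 0.7, -1], [0, 0, 0.3, 0, 0, 1.2, -1], [0, 0, 0.45, 0, 0, 1.6, -1], [0, 0, 0.6, 0, 0, 2.0, -1], [0, 0, 0.7, 0, 0, 2.3, -1]]}}

```text
clock: 29.75
position: [534.3, 71.1, 160.9]
ee_rot: [0.966, -0.259, 0.0, -0.0]
contact_force: [1.3, 0.6, -2.7]
gripper_width: 15.2
grasp_force: 60.4
```

```bash
python3 g.py
```

```text
t 29.75 pos [534.3  71.1 160.9] yaw -0.524 J1,J6 0.43338153567055626 0.612987549941821 zdir [ 0. -0. -1.] tau [ 0.05 -0.39 -0.04] F [ 1.3  0.6 -2.7] w 15.209669725913942
```

Well centred. Next, small steps while I feel for binding.

>>> {"name": "carry_out", "arguments": {"motion": [[0, 0, 0.1, 0, 0, 0.3, -1], [0, 0, 0.15, 0, 0, 0.45, -1]]}}

```text
clock: 30.0
position: [534.3, 71.1, 160.4]
ee_rot: [0.944, -0.33, 0.0, -0.0]
contact_force: [-0.1, -0.2, -2.5]
gripper_width: 15.2
grasp_force: 60.4
```

```bash
python3 g.py
```

```text
t 30.0 pos [534.3  71.1 160.4] yaw -0.673 J1,J6 0.43334326592143035 0.4646145205681945 zdir [ 0. -0. -1.] tau [ 0.06 -0.44  0.02] F [-0.1 -0.2 -2.5] w 15.215225590263852
```

>>> {"name": "carry_out", "arguments": {"motion": [[0, 0, 0.1, 0, 0, 0.3, -1], [0, 0, 0.15, 0, 0, 0.45, -1]]}}

```text
clock: 30.25
position: [534.3, 71.0, 160.0]
ee_rot: [0.917, -0.4, 0.0, -0.0]
contact_force: [0.7, -0.1, -1.4]
gripper_width: 14.9
grasp_force: 60.4
```

```bash
python3 g.py
```

```text
t 30.25 pos [534.3  71.  160. ] yaw -0.823 J1,J6 0.43327735905439235 0.31464767795693654 zdir [ 0. -0. -1.] tau [-0.02 -0.46  0.05] F [ 0.7 -0.1 -1.4] w 14.904086724629659
```

>>> {"name": "carry_out", "arguments": {"motion": [[0, 0, 0.1, 0, 0, 0.3, -1], [0, 0, 0.15, 0, 0, 0.45, -1]]}}

```text
clock: 30.5
position: [534.3, 71.0, 159.5]
ee_rot: [0.884, -0.467, 0.0, 0.0]
contact_force: [1.2, -0.7, -2.3]
gripper_width: 15.3
grasp_force: 60.4
```

```bash
python3 g.py
```

```text
t 30.5 pos [534.3  71.  159.5] yaw -0.973 J1,J6 0.4332987575280775 0.16462335455938332 zdir [ 0. -0. -1.] tau [ 0.   -0.49 -0.03] F [ 1.2 -0.7 -2.3] w 15.285197664637744
```

>>> {"name": "carry_out", "arguments": {"motion": [[0, 0, 0.1, 0, 0, 0.3, -1], [0, 0, 0.15, 0, 0, 0.45, -1]]}}

```text
clock: 30.75
position: [534.3, 71.0, 159.1]
ee_rot: [0.847, -0.532, 0.0, 0.0]
contact_force: [2.3, 0.6, -1.9]
gripper_width: 14.9
grasp_force: 60.4
```

```bash
python3 g.py
```

```text
t 30.75 pos [534.3  71.  159.1] yaw -1.123 J1,J6 0.4333005442779865 0.01462136445470655 zdir [ 0. -0. -1.] tau [-0.04 -0.39  0.03] F [ 2.3  0.6 -1.9] w 14.854652434357414
```

>>> {"name": "carry_out", "arguments": {"motion": [[0, 0, 0.1, 0, 0, 0.3, -1], [0, 0, 0.18, 0, 0, 0.5, -1]]}}

```text
clock: 31.0
position: [534.3, 71.0, 158.6]
ee_rot: [0.795, -0.607, 0.0, 0.0]
contact_force: [0.7, -0.9, -1.2]
gripper_width: 15.5
grasp_force: 60.4
```

```bash
python3 g.py
```

```text
t 31.0 pos [534.3  71.  158.6] yaw -1.303 J1,J6 0.433267398037627 -0.16616825088958762 zdir [ 0. -0. -1.] tau [-0.04 -0.41 -0.02] F [ 0.7 -0.9 -1.2] w 15.479243827368581
```

>>> {"name": "carry_out", "arguments": {"motion": [[0, 0, 0.1, 0, 0, 0.3, -1], [0, 0, 0.2, 0, 0, 0.6, -1]]}}

```text
clock: 31.25
position: [534.2, 70.9, 158.0]
ee_rot: [0.73, -0.683, 0.0, 0.0]
contact_force: [0.6, 0.2, -1.7]
gripper_width: 15.3
grasp_force: 60.4
```

```bash
python3 g.py
```

```text
t 31.25 pos [534.2  70.9 158. ] yaw -1.504 J1,J6 0.43324551031282155 -0.36671742722841394 zdir [ 0. -0. -1.] tau [-0.08 -0.44  0.02] F [ 0.6  0.2 -1.7] w 15.257359618850607
```

Free past 1.28 rad. I'll finish the turn, release and rise.

>>> {"name": "carry_out", "arguments": {"motion": [[0, 0, 0.17, 0, 0, 0.5, -1], [0, 0, 0.34, 0, 0, 1.0, -1], [0, 0, 0.51, 0, 0, 1.5, -1], [0, 0, 0.68, 0, 0, 2.0, -1], [0, 0, 0.68, 0, 0, 2.0, -1]]}}

```text
clock: 31.88
position: [534.1, 71.0, 155.8]
ee_rot: [-0.463, 0.886, -0.0, -0.0]
contact_force: [0.6, -1.0, -2.9]
gripper_width: 15.2
grasp_force: 60.4
```

```bash
python3 g.py
```

```text
t 31.88 pos [534.1  71.  155.8] yaw -2.179 J1,J6 0.433376384268007 -1.0415110847274864 zdir [-0. -0. -1.] tau [-0.02 -0.23  0.01] F [ 0.6 -1.  -2.9] w 15.17386798544914
```

>>> {"name": "carry_out", "arguments": {"motion": [[0, 0, 0, 0, 0, 0, -0.3], [0, 0, 0, 0, 0, 0, 0.4], [0, 0, 0, 0, 0, 0, 0.6], [0, 0, 0, 0, 0, -30, 0.6], [0, 0, 0, 0, 0, -80, 0.6]]}}

```text
clock: 32.5
position: [533.1, 70.8, 235.1]
ee_rot: [-0.462, 0.887, 0.0, -0.003]
contact_force: [1.3, 1.4, 0.2]
gripper_width: 68.2
grasp_force: 0.0
```

>>> {"name": "carry_out", "arguments": {"motion": [[0, 0, 0, 0, 0, -40, 0.6], [0, 0, 0, 0, 0, -60, 0.6], [0, 0, 0, 0, 0, -60, 0.6]]}}

```text
clock: 32.88
position: [534.8, 71.4, 297.6]
ee_rot: [-0.462, 0.887, -0.0, 0.002]
contact_force: [0.1, 0.2, -0.9]
gripper_width: 68.7
grasp_force: 0.0
```

```bash
python3 g.py; python3 - <<'E'
from bench import *
import cv2
d=get_image("side")["color"];cv2.imwrite("pics/end.png",cv2.resize(d[130:330,190:430],None,fx=3,fy=3,interpolation=cv2.INTER_CUBIC))
E
```

```text
t 32.88 pos [534.8  71.4 297.6] yaw -2.18 J1,J6 0.4334672149847395 -1.0430467711203952 zdir [ 0.004  0.002 -1.   ] tau [ 0.   -0.06 -0.03] F [ 0.1  0.2 -0.9] w 68.7036871013259
```

View pics/end.png

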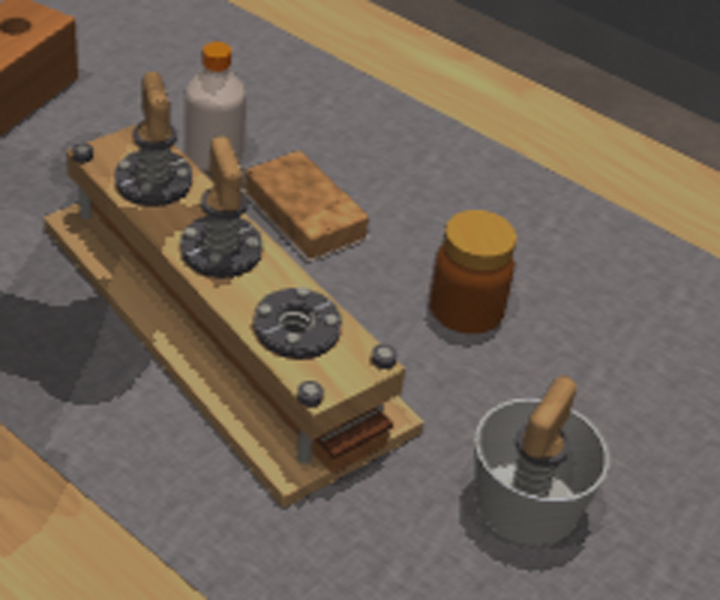

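The final view shows two screws standing in their nuts at (153,170) and (222,240), and the binding one in the tin at (540,450). The bystanders haven't moved. Handing in.

```bash
python3 -c "
from bench import *
print(job_done())"
```

```text
the job is handed in; nothing more can be done
None
```

The job is handed in: screw 1 bound in the first nut (about 1.5 N m at the stop) and was wound back out into the tin, while screws 2 and 3 turned freely and stand in the middle and last nuts, about 1.95 rad past the catch.

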